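# Open the orange paint pot

## Task

The pumpkins are to be painted next: open the pot of orange paint by turning its cap a quarter turn anticlockwise (seen from above) and lifting it off, then set the cap down, without dropping it, upright and wholly on the blue tile, and let go. Leave the blue and green pots closed.

Things in the scene. Friction and masses are not known exactly. Their poses are not given: they have to be found in the camera images.
- orange_cap_center (a point): Centre (on the axis, half-way up) of the orange ribbed cap, an upright cylinder 46 mm across, 44 mm tall, 50 g, z up along its axis, on a fixed white pot with an orange band. Closed, it cannot be lifted or turned clockwise; turned anticlockwise by 65 to 100 degrees (best 80 to 85) it is free and lifts straight up, clear after 25 mm. It turns easily. It stands upright on its rim.
- blue_cap_center (a point): Centre of the same kind of cap in blue, on a blue-banded pot, to be left closed. The three pots stand in a row across the table in any order. Each closed cap spans 64 to 108 mm above the table; below it are only the 44 mm wide pot and, at the table, a round black rubber base 68 mm across, 12 mm high.
- green_cap_center (a point): Centre of the same kind of cap in green, on a green-banded pot, to be left closed; sizes as the others.
- tile: Flat blue ceramic tile lying on the table nearer to the robot than the pots, 130 x 130 x 8 mm, fixed. Origin: centre of its underside, so its top is 8 mm above the origin; x and y along its sides, z up.
Things that resemble listed ones, but are neither listed nor needed, are in the scene too. There is more than one size of the tile; the one meant has the size given above.

How it is judged:
By the outcome, as a careful person would: the job done as asked, in the order asked, and still so for the second after the job is handed in, with the robot touching nothing.
It also fails if it takes over 45 s, if anything falls off the work surface, if the arm or the gripper's body presses on something with over 40 N, if the wrist force passes 120 N, or if a joint passes its speed limit or range.

## Robot

A 7-joint arm with a two-finger parallel gripper is mounted at the origin on the work surface. World frame = base frame: x ahead of the robot, y to its left, z up, the work surface at z = 0. Lengths are in m, angles in rad, forces in N, time in s.
With the tool pointing down it reaches from about 0.4 to 0.85 m from the base axis. Payload 4.5 kg.
Tool frame: the origin (TCP) lies on the centre line of the jaws, within the pads' length; the fingertips stand 11 mm ahead of it and the grasp point (between the pads) lies 8 mm behind it; z points along the fingers, y is the direction in which the jaws open and shut (so a half turn about z gives the same grasp; the last joint's range is limited). The gripper opens to 88 mm and grips with 3 to 60 N. Pads are 18 mm wide; open, the fingers measure 123 mm over their backs; the gripper's body (75 mm by 187 mm) begins 45 mm behind the grasp point.
Start: joints at [1.269, 0.689, -0.195, 1.565, 0.157, 0.902, -0.215], TCP at [0.206, -0.59, 0.25] pointing down, gripper open.
Joint ranges: [-3.01, 3.01], [-0.46, 2.08], [-1.47, 1.51], [0.13, 2.56], [-1, 4.14], [0.04, 2.09], [-2.66, 2.66]. Speed limits (rad/s): [2.57, 2.57, 3.14, 3.14, 3.14, 3.14, 3.14].

## Interface

Orientations are given as a unit quaternion [x, y, z, w].
In Python, from plant import r, snapshot gives the robot as it stands.
- The arm moves only by the tool drive_tool, never from a script. Its argument "commands" is a list of rows, each an object of numbers: "wx", "wy", "wz": the turn, a rotation vector about the tool's x, y, z in rad; "dx", "dy", "dz": the shift along the tool's x, y, z in m; "claw": the opening, from 0 (shut) to 1 (fully open). A call has 1 to 12 rows; each row shifts and turns the commanded pose from where the row before left it, along the tool's axes as they then stand; what a row does not reach is not made up. A row lasts 1/10 s, in which the tool goes at most 50 mm and 8.59 degrees, less where a joint would pass 70% of its speed; a pose out of reach is approached as far as the arm can. A call is refused whole if a number of a shift passes 0.05 or a number of a turn 0.15, either way. A call with a gripper value outside its range is refused whole. The fingers move at their own pace and stop on an object; "grip_force" is the grip in N (left out, the last holds). Time passes only in rows, so rows that do not move let the fingers close. It gives the time, the measured TCP pose, the force and the opening at its end, in the units of the state.
- r.get_state(): the state, without advancing time (a new reading comes with each control period).
- snapshot(name): name is "scene" or "top" or "wrist"; returns a dict with "color" (480x640x3 uint8, red, green, blue), "fx", "fy", "cx", "cy" (pixels), "world_to_cam" (4x4, takes a point from world to camera coordinates); the wrist camera has in their place "T_tool_cam" (4x4, takes a point from camera to tool coordinates, whose origin is the TCP and whose axes are the flange's). Camera axes: x right, y up, looking along -z (the intrinsics and any distortion apply to the point x, -y, -z); pixel columns grow to the right and rows downward; lengths in m; the calibration is good to about 2 mm. A picture is of the moment at which its call begins: read the wrist's pose just before it. There is no depth.
- r.finish_job(): hands the job in, once; it reports no verdict.
The state is a dict: "clock": time; "q": joint angles; "qd": joint speeds; "joint_torque": joint torques, N m; "tool_pos": TCP position; "eef_rot": TCP orientation; "contact_force": force on the tool from outside, world axes, zero at the start; "moment": the same for the moment, N m; "opening": opening from 0.0 (shut) to 1.0 (fully open).
Only numpy, scipy, OpenCV 4.12 (cv2) and the standard library are available. Lean on these libraries where they do the work, as an engineer would, in place of code of your own. Each camera call takes 0.05 s, during which the arm holds its last target. There are 200 camera calls.

## Working session

There is one attempt and no reset: what is moved stays moved. The work goes in short steps, Python scripts to look and compute and a tool call to move; the robot and the scene stay as the last step left them, time stands still between calls to the robot, and variables do not carry over. Pictures are saved under pics/ and viewed, on a budget of 10 in all, crops included, one or two more only if the job needs it, and the job is handed in when it is done.

Besides the shell and the picture viewer there is one more tool, called after ">>>" as name([rows], argument=value, ...), one row to a line, values as JSON. drive_tool: Moves the arm, as the interface text tells. Its arguments: {"type":"object","properties":{"commands":{"type":"array","items":{"type":"object","properties":{"wx":{"type":"number"},"wy":{"type":"number"},"wz":{"type":"number"},"dx":{"type":"number"},"dy":{"type":"number"},"dz":{"type":"number"},"claw":{"type":"number"}}}},"grip_force":{"type":"number"}},"required":["commands"]}

```bash
ls; mkdir -p pics; python3 - <<'E'
from plant import r, snapshot
import cv2,numpy as np,pickle
a={n:snapshot(n) for n in("scene","top")}
pickle.dump(a,open('s.pkl','wb'))
for n in a:
    cv2.imwrite(f'pics/{n}0.png',a[n]['color'][...,::-1]); print(n,{k:v for k,v in a[n].items() if k!='color'})
print(r.get_state())
E
```

```text
pics
scene {'fx': 525.4266126308335, 'fy': 525.4266126308335, 'cx': 317.9618228683549, 'cy': 240.21523587420367, 'world_to_cam': array([[ 0.88535484,  0.4649142 ,  0.00126159, -0.43239855],
       [-0.32725084,  0.62126489,  0.71199496,  0.06551788],
       [ 0.33023279, -0.63078104,  0.70218344, -1.18253462],
       [ 0.        ,  0.        ,  0.        ,  1.        ]])}
top {'fx': 456.8403078406514, 'fy': 456.8403078406514, 'cx': 319.89131138944487, 'cy': 236.78160660953128, 'world_to_cam': array([[-0.0193032 , -0.99979158,  0.006647  ,  0.03277849],
       [ 0.99879507, -0.01898308,  0.04525549, -0.45573504],
       [-0.04511988,  0.00751257,  0.99895333, -0.82027162],
       [ 0.        ,  0.        ,  0.        ,  1.        ]])}
{'clock': 0.1, 'q': array([ 1.26879499,  0.68992015, -0.19452094,  1.56622505,  0.15728615,
        0.90249834, -0.21511466]), 'qd': array([-5.59496681e-05, -1.97586002e-03, -5.92641445e-04, -3.39887197e-03,
        2.47887112e-03,  1.27045587e-03, -1.47051385e-03]), 'joint_torque': array([-3.48417969e-03, -5.28503072e+01, -1.27161350e+00, -1.53837025e+01,
       -5.25636482e-02,  1.99456794e-03,  7.34083505e-05]), 'tool_pos': array([ 0.20573771, -0.58958865,  0.24898172]), 'eef_rot': array([ 9.85933089e-01,  1.67138427e-01, -1.91405967e-04, -8.08471857e-04]), 'contact_force': array([ 0.31646131,  0.96289402, -0.24636653]), 'moment': array([-0.01447195,  0.03197518, -0.01132184]), 'opening': 1.000461042891897}
```

View pics/scene0.png

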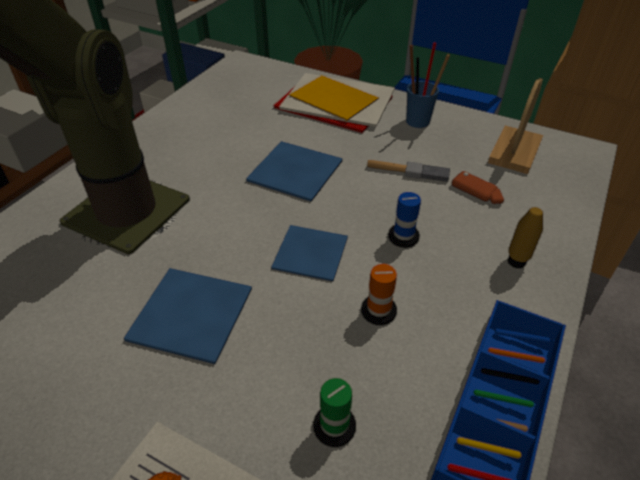

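View pics/top0.png

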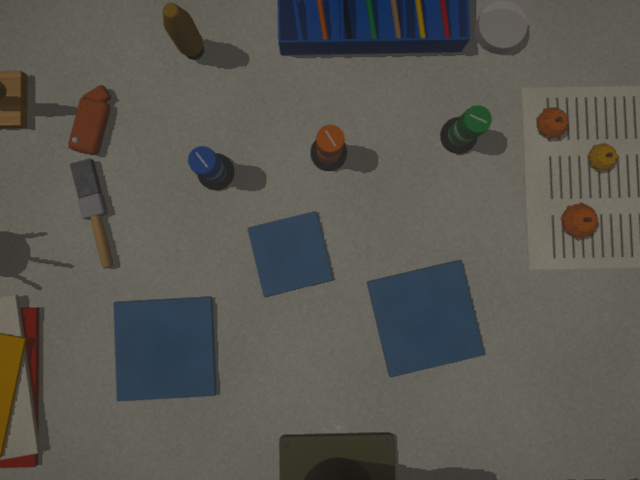

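Scene view: blue, orange and green pots at (407,205), (382,285) and (336,400), and three blue tiles. Top view: orange cap at (330,138), blue at (203,160), green at (477,120). The tiles are at (290,254), about 70 px, and (165,348) and (426,318), about 100 px.

Could be mistaken for the cap: the red glue bottle (90,120) and the pumpkins (552,122) and (580,220). For the tile: the two bigger tiles. The chosen cap is (330,138), and the chosen tile is (290,254), since 130 mm is about 72 px.

```bash
cat > h.py <<'E'
import cv2,numpy as np,pickle
def ray(s,u,v):
    R=s['world_to_cam'][:3,:3];t=s['world_to_cam'][:3,3]
    return -R.T@t, R.T@np.array([(u-s['cx'])/s['fx'],-(v-s['cy'])/s['fy'],-1])
def onz(s,u,v,z):
    o,d=ray(s,u,v); return o+d*(z-o[2])/d[2]
def mask(s,lo,hi,box):
    h=cv2.cvtColor(s['color'],cv2.COLOR_RGB2HSV); m=cv2.inRange(h,lo,hi); k=np.zeros_like(m); x0,y0,x1,y1=box; k[y0:y1,x0:x1]=m[y0:y1,x0:x1]
    return max(cv2.findContours(k,cv2.RETR_EXTERNAL,cv2.CHAIN_APPROX_NONE)[0],key=cv2.contourArea)
E
python3 - <<'E'
from h import *
a=pickle.load(open('s.pkl','rb'));t=a['top'];s=a['scene']
for n,lo,hi,bt in (('orange',(3,130,60),(18,255,255),(300,110,360,170)),('blue',(105,130,50),(125,255,255),(180,140,220,180)),('green',(45,120,40),(80,255,255),(455,100,500,140))):
    c=mask(t,lo,hi,bt); (u,v),rad=cv2.minEnclosingCircle(c); e=cv2.fitEllipse(c)
    print(n,e,(u,v),rad,cv2.contourArea(c)); print(onz(t,*e[0],.108), onz(t,*e[0],.1))
for bt in ((240,205,340,300),(100,280,230,410),(350,250,500,390)):
    c=mask(t,(95,80,40),(125,255,255),bt); (c0,sz,an)=cv2.minAreaRect(c)
    b=np.array([onz(t,*p,.008) for p in cv2.boxPoints((c0,sz,an))])
    print('tile',b.mean(0),np.linalg.norm(b[1]-b[0]),np.linalg.norm(b[2]-b[1]),np.degrees(np.arctan2(*(b[1]-b[0])[1::-1])))
# scene cap: mask and top ellipse
c=mask(s,(3,130,60),(18,255,255),(355,255,410,310)); x=cv2.boundingRect(c);print('scene orange',x,onz(s,382,273,.108))
i=cv2.resize(t['color'][95:185,270:390],None,fx=6,fy=6,interpolation=2);j=cv2.resize(s['color'][250:340,340:420],None,fx=6,fy=6,interpolation=2)
cv2.imwrite('pics/c.png',cv2.resize(np.hstack([i,j]),(800,360))[...,::-1])
E
```

```text
orange ((329.1133117675781, 140.22557067871094), (26.659406661987305, 32.352569580078125), 28.250991821289062) (327.30316162109375, 141.6102294921875) 17.560102462768555 610.5
[0.60806453 0.00682686 0.108     ] [0.61013341 0.00657045 0.1       ]
blue ((201.66302490234375, 159.57669067382812), (25.323518753051758, 25.982162475585938), 62.36101531982422) (201.8910675048828, 159.88827514648438) 13.46479606628418 515.0
[0.5801355  0.21306426 0.108     ] [0.58189908 0.21506236 0.1       ]
green ((477.19085693359375, 118.59445190429688), (24.89983367919922, 26.090200424194336), 100.76065826416016) (477.0714416503906, 118.69047546386719) 13.345532417297363 508.0
[ 0.63937951 -0.23472374  0.108     ] [ 0.64179072 -0.2376207   0.1       ]
tile [0.42709759 0.07936879 0.008     ] 0.12776151591777837 0.12722965867190494 -76.98311771271148
tile [0.26079724 0.30868399 0.008     ] 0.1778648056867018 0.17511688655177138 -88.01097793726592
tile [ 0.30586197 -0.1639688   0.008     ] 0.17618453645173174 0.17504769416013283 -77.8004170288543
scene orange (369, 263, 28, 36) [0.61185974 0.00207649 0.108     ]
```

View pics/c.png

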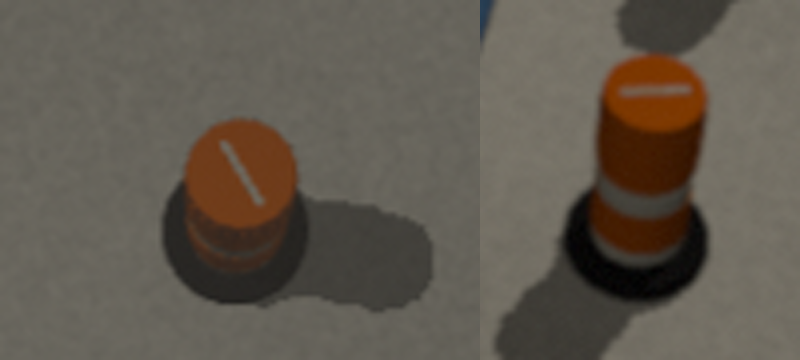

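Crop: the orange cap is closed on an orange-banded pot. The top disc centre is about (330.5,138.5) in top and (383.9,273.2) in scene. I'm going above it for a wrist-camera check.

>>> drive_tool([
  {"dx":0.024,"dy":-0.018},
  {"dx":0.024,"dy":-0.018},
  {"dx":0.024,"dy":-0.018},
  {"dx":0.024,"dy":-0.018},
  {"dx":0.024,"dy":-0.018},
  {"dx":0.024,"dy":-0.018},
  {"dx":0.024,"dy":-0.018},
  {"dx":0.024,"dy":-0.018},
  {"dx":0.024,"dy":-0.018},
  {"dx":0.024,"dy":-0.018},
  {"dx":0.024,"dy":-0.018},
  {"dx":0.024,"dy":-0.018},
])

```text
validation failed for argument at $.co...
```

>>> drive_tool([
  {"dx":0.024,"dy":-0.018},
  {"dx":0.024,"dy":-0.018},
  {"dx":0.024,"dy":-0.018},
  {"dx":0.024,"dy":-0.018},
  {"dx":0.024,"dy":-0.018},
  {"dx":0.024,"dy":-0.018},
  {"dx":0.024,"dy":-0.018},
  {"dx":0.024,"dy":-0.018},
  {"dx":0.024,"dy":-0.018},
  {"dx":0.024,"dy":-0.018},
  {"dx":0.012,"dy":-0.009},
  {},
])

```text
validation failed for argument at $.co...
```

```bash
cat >> h.py <<'E'
from scipy.spatial.transform import Rotation as Ro
def wrist(snapshot,r):
    st=r.get_state(); w=snapshot('wrist'); T=np.eye(4);T[:3,:3]=Ro.from_quat(st['eef_rot']).as_matrix();T[:3,3]=st['tool_pos']
    w['world_to_cam']=np.linalg.inv(T@w['T_tool_cam']); return st,w
E
python3 - <<'E'
from plant import r,snapshot
from h import *
a=pickle.load(open('s.pkl','rb'))
print(onz(a['top'],330.5,138.5,.108),onz(a['scene'],383.9,273.2,.108))
st,w=wrist(snapshot,r);pickle.dump((st,w),open('w.pkl','wb'))
cv2.imwrite('pics/w1.png',w['color'][...,::-1])
print(st['tool_pos'],Ro.from_quat(st['eef_rot']).as_matrix(),st['q'],st['clock'],{k:v for k,v in w.items() if k!='color'})
E
```

```text
[0.61084916 0.00452382 0.108     ] [0.61493723 0.00317515 0.108     ]
[ 0.20573771 -0.58958865  0.24898172] [[ 9.44129419e-01  3.29574302e-01 -6.47680382e-04]
 [ 3.29574921e-01 -9.44128185e-01  1.53021573e-03]
 [-1.07173525e-04 -1.65818090e-03 -9.99998619e-01]] [ 1.26879499  0.68992015 -0.19452094  1.56622505  0.15728615  0.90249834
 -0.21511466] 0.1 {'fx': 362.46711299719243, 'fy': 362.46711299719243, 'cx': 319.0908994225828, 'cy': 229.99794484478167, 'T_tool_cam': array([[-6.88631251e-04,  9.55436919e-01,  2.95194547e-01,
         7.81716175e-02],
       [ 9.99999712e-01,  5.63322862e-04,  5.09533779e-04,
         1.47847973e-04],
       [ 3.20537547e-04,  2.95194812e-01, -9.55437031e-01,
        -1.35714251e-01],
       [ 0.00000000e+00,  0.00000000e+00,  0.00000000e+00,
         1.00000000e+00]]), 'world_to_cam': array([[ 0.32892384, -0.94435438, -0.00197864, -0.62401053],
       [ 0.90205057,  0.31480791, -0.29529774,  0.0389191 ],
       [ 0.2794886 ,  0.09534563,  0.95540323, -0.39190692],
       [ 0.        ,  0.        ,  0.        ,  1.        ]])}
```

View pics/w1.png

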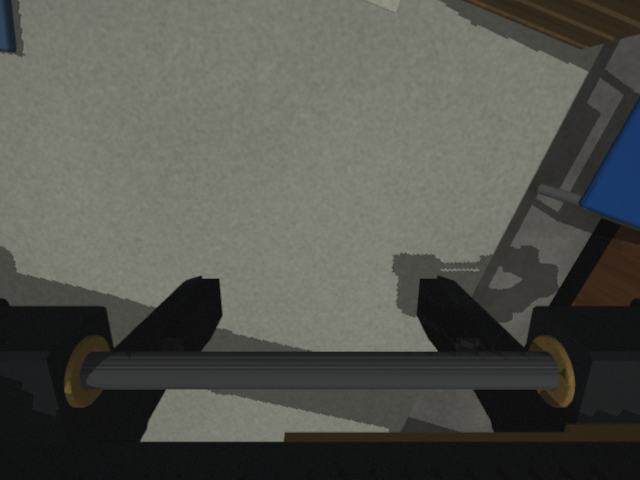

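The wrist view shows only the start position (table, fingers at rows 280-340). The moves were refused, so I'm retrying with every field filled in.

>>> drive_tool([
  {"dx":0.024,"dy":-0.018,"dz":0,"wx":0,"wy":0,"wz":0,"claw":1},
  {"dx":0.024,"dy":-0.018,"dz":0,"wx":0,"wy":0,"wz":0,"claw":1},
  {"dx":0.024,"dy":-0.018,"dz":0,"wx":0,"wy":0,"wz":0,"claw":1},
  {"dx":0.024,"dy":-0.018,"dz":0,"wx":0,"wy":0,"wz":0,"claw":1},
  {"dx":0.024,"dy":-0.018,"dz":0,"wx":0,"wy":0,"wz":0,"claw":1},
  {"dx":0.024,"dy":-0.018,"dz":0,"wx":0,"wy":0,"wz":0,"claw":1},
  {"dx":0.024,"dy":-0.018,"dz":0,"wx":0,"wy":0,"wz":0,"claw":1},
  {"dx":0.024,"dy":-0.018,"dz":0,"wx":0,"wy":0,"wz":0,"claw":1},
  {"dx":0.024,"dy":-0.018,"dz":0,"wx":0,"wy":0,"wz":0,"claw":1},
  {"dx":0.024,"dy":-0.018,"dz":0,"wx":0,"wy":0,"wz":0,"claw":1},
])

```text
clock: 1.15
tool_pos: [0.3737, -0.3399, 0.2496]
eef_rot: [0.986, 0.167, -0.0, -0.0]
contact_force: [-0.2, 1.0, -0.3]
opening: 0.996
```

>>> drive_tool([
  {"dx":0.028,"dy":-0.0205,"dz":0,"wx":0,"wy":0,"wz":0,"claw":1},
  {"dx":0.028,"dy":-0.0205,"dz":0,"wx":0,"wy":0,"wz":0,"claw":1},
  {"dx":0.028,"dy":-0.0205,"dz":0,"wx":0,"wy":0,"wz":0,"claw":1},
  {"dx":0.028,"dy":-0.0205,"dz":0,"wx":0,"wy":0,"wz":0,"claw":1},
  {"dx":0.028,"dy":-0.0205,"dz":0,"wx":0,"wy":0,"wz":0,"claw":1},
  {"dx":0.028,"dy":-0.0205,"dz":0,"wx":0,"wy":0,"wz":0,"claw":1},
  {"dx":0.028,"dy":-0.0205,"dz":0,"wx":0,"wy":0,"wz":0,"claw":1},
  {"dx":0.028,"dy":-0.0205,"dz":0,"wx":0,"wy":0,"wz":0,"claw":1},
  {"dx":0.028,"dy":-0.0205,"dz":0,"wx":0,"wy":0,"wz":0,"claw":1},
  {"dx":0.028,"dy":-0.0205,"dz":0,"wx":0,"wy":0,"wz":0,"claw":1},
  {"dx":0.028,"dy":-0.0205,"dz":0,"wx":0,"wy":0,"wz":0,"claw":1},
  {"dx":0.028,"dy":-0.0205,"dz":0,"wx":0,"wy":0,"wz":0,"claw":1},
])

```text
clock: 2.35
tool_pos: [0.6098, 0.0032, 0.2494]
eef_rot: [0.986, 0.167, -0.0, 0.0]
contact_force: [0.9, 0.5, 0.0]
opening: 1.0
```

```bash
python3 - <<'E'
from plant import r,snapshot
from h import *
st,w=wrist(snapshot,r);pickle.dump((st,w),open('w.pkl','wb'))
cv2.imwrite('pics/w2.png',w['color'][...,::-1])
print(st['tool_pos'],st['q'])
c=mask(w,(3,130,60),(18,255,255),(0,0,640,480));print(cv2.boundingRect(c))
E
```

```text
[0.60984386 0.00319615 0.24944356] [-0.01526323  0.66585987 -0.11583941  1.61570849  0.09401892  0.86614693
 -1.40239663]
(292, 172, 57, 70)
```

View pics/w2.png

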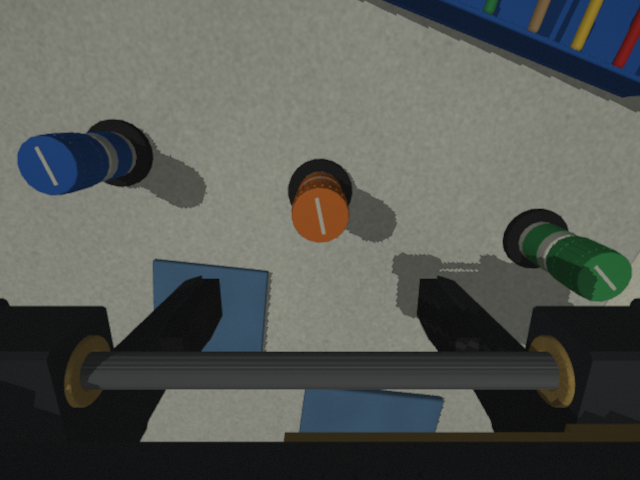

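Wrist view: orange cap top disc at about (320,214) between the fingers; blue at (47,165) and green at (605,273). q7 is −1.40 and anticlockwise lowers it, so I'll pre-rotate clockwise first.

```bash
python3 - <<'E'
from h import *
st,w=pickle.load(open('w.pkl','rb'))
print(onz(w,320.5,214,.108))
c=mask(w,(3,130,60),(18,255,255),(0,195,640,480))
e=cv2.fitEllipse(np.array([p for p in c if p[0][1]>212]));print(e,onz(w,*e[0],.108))
for u in((292,214),(349,214),(320.5,242)): print(onz(w,*u,.108))
E
```

```text
[0.6155591  0.00400719 0.108     ]
((320.03143310546875, 214.488525390625), (53.55544662475586, 56.10685348510742), 84.56544494628906) [0.61506114 0.00422512 0.108     ]
[0.60815316 0.02525577 0.108     ]
[ 0.62296462 -0.01724018  0.108     ]
[ 0.59348731 -0.00371187  0.108     ]
```

>>> drive_tool([
  {"dx":0,"dy":0,"dz":0,"wx":0,"wy":0,"wz":0.145,"claw":1},
  {"dx":0,"dy":0,"dz":0,"wx":0,"wy":0,"wz":0.145,"claw":1},
  {"dx":0,"dy":0,"dz":0,"wx":0,"wy":0,"wz":0.145,"claw":1},
  {"dx":0,"dy":0,"dz":0,"wx":0,"wy":0,"wz":0.145,"claw":1},
  {"dx":0,"dy":0,"dz":0,"wx":0,"wy":0,"wz":0.145,"claw":1},
  {"dx":0,"dy":0,"dz":0,"wx":0,"wy":0,"wz":0.145,"claw":1},
  {"dx":0,"dy":0,"dz":0,"wx":0,"wy":0,"wz":0.145,"claw":1},
  {"dx":0,"dy":0,"dz":0,"wx":0,"wy":0,"wz":0.145,"claw":1},
  {"dx":0,"dy":0,"dz":0,"wx":0,"wy":0,"wz":0,"claw":1},
])

```text
clock: 3.3
tool_pos: [0.6091, 0.002, 0.2494]
eef_rot: [0.916, -0.401, -0.0, 0.0]
contact_force: [0.3, -0.1, -0.7]
opening: 1.002
```

```bash
python3 - <<'E'
from plant import r,snapshot
from h import *
st,w=wrist(snapshot,r);pickle.dump((st,w),open('w.pkl','wb'))
c=mask(w,(3,130,60),(18,255,255),(0,100,640,350));x,y,ww,h=cv2.boundingRect(c);print(x,y,ww,h)
e=cv2.fitEllipse(np.array([p for p in c if p[0][1]>y+h-29]));print(e,onz(w,*e[0],.108))
R=Ro.from_quat(st['eef_rot']).as_matrix();P=st['tool_pos']
print(P,st['q'],R.T@(np.array([.6140,.0040,.092])-P), (R.T@(np.array([.614,.004,.092])-P)).round(4))
E
```

```text
286 174 57 70
((314.2378845214844, 216.47438049316406), (53.24977493286133, 55.71913146972656), 94.9374771118164) [0.6148656  0.00367377 0.108     ]
[0.60908108 0.00204321 0.24937887] [-0.20658106  0.67639825  0.22700812  1.629089   -0.18658147  0.85824213
 -2.30066917] [ 0.00192449 -0.00508972  0.15737384] [ 0.0019 -0.0051  0.1574]
```

Four estimates put the cap axis at about (0.6147, 0.004). Aligning and descending to TCP z 0.083, fingertips at 0.072.

>>> drive_tool([
  {"dx":0.0025,"dy":-0.0055,"dz":0,"wx":0,"wy":0,"wz":0,"claw":1},
  {"dx":0,"dy":0,"dz":0.026,"wx":0,"wy":0,"wz":0,"claw":1},
  {"dx":0,"dy":0,"dz":0.026,"wx":0,"wy":0,"wz":0,"claw":1},
  {"dx":0,"dy":0,"dz":0.026,"wx":0,"wy":0,"wz":0,"claw":1},
  {"dx":0,"dy":0,"dz":0.026,"wx":0,"wy":0,"wz":0,"claw":1},
  {"dx":0,"dy":0,"dz":0.024,"wx":0,"wy":0,"wz":0,"claw":1},
  {"dx":0,"dy":0,"dz":0.02,"wx":0,"wy":0,"wz":0,"claw":1},
  {"dx":0,"dy":0,"dz":0.018,"wx":0,"wy":0,"wz":0,"claw":1},
  {"dx":0,"dy":0,"dz":0,"wx":0,"wy":0,"wz":0,"claw":1},
])

```text
clock: 4.25
tool_pos: [0.6138, 0.0041, 0.0813]
eef_rot: [0.917, -0.4, -0.002, 0.001]
contact_force: [-0.6, -0.3, 0.1]
opening: 1.003
```

>>> drive_tool([
  {"dx":0,"dy":0,"dz":0,"wx":0,"wy":0,"wz":0,"claw":0.6},
  {"dx":0,"dy":0,"dz":0,"wx":0,"wy":0,"wz":0,"claw":0.6},
  {"dx":0,"dy":0,"dz":0,"wx":0,"wy":0,"wz":0,"claw":0.6},
  {"dx":0,"dy":0,"dz":0,"wx":0,"wy":0,"wz":0,"claw":0.55},
  {"dx":0,"dy":0,"dz":0,"wx":0,"wy":0,"wz":0,"claw":0.55},
], grip_force=15)

```text
clock: 4.75
tool_pos: [0.6154, 0.0038, 0.0843]
eef_rot: [0.916, -0.4, 0.0, -0.0]
contact_force: [-0.2, -0.4, 0.6]
opening: 0.573
```

>>> drive_tool([
  {"dx":0,"dy":0,"dz":0,"wx":0,"wy":0,"wz":0,"claw":0.5},
  {"dx":0,"dy":0,"dz":0,"wx":0,"wy":0,"wz":0,"claw":0.4},
  {"dx":0,"dy":0,"dz":0,"wx":0,"wy":0,"wz":0,"claw":0.3},
  {"dx":0,"dy":0,"dz":0,"wx":0,"wy":0,"wz":0,"claw":0.2},
  {"dx":0,"dy":0,"dz":0,"wx":0,"wy":0,"wz":0,"claw":0.2},
], grip_force=20)

```text
clock: 5.25
tool_pos: [0.6149, 0.0035, 0.0841]
eef_rot: [0.916, -0.401, -0.0, 0.0]
contact_force: [-2.5, -0.6, 5.7]
opening: 0.518
```

Gripped: 0.518 × 88 = 45.6 mm, against the cap's 46. Turning 82.5° anticlockwise.

>>> drive_tool([
  {"dx":0,"dy":0,"dz":0,"wx":0,"wy":0,"wz":-0.12,"claw":0.2},
  {"dx":0,"dy":0,"dz":0,"wx":0,"wy":0,"wz":-0.12,"claw":0.2},
  {"dx":0,"dy":0,"dz":0,"wx":0,"wy":0,"wz":-0.12,"claw":0.2},
  {"dx":0,"dy":0,"dz":0,"wx":0,"wy":0,"wz":-0.12,"claw":0.2},
  {"dx":0,"dy":0,"dz":0,"wx":0,"wy":0,"wz":-0.12,"claw":0.2},
  {"dx":0,"dy":0,"dz":0,"wx":0,"wy":0,"wz":-0.12,"claw":0.2},
  {"dx":0,"dy":0,"dz":0,"wx":0,"wy":0,"wz":-0.12,"claw":0.2},
  {"dx":0,"dy":0,"dz":0,"wx":0,"wy":0,"wz":-0.12,"claw":0.2},
  {"dx":0,"dy":0,"dz":0,"wx":0,"wy":0,"wz":-0.12,"claw":0.2},
  {"dx":0,"dy":0,"dz":0,"wx":0,"wy":0,"wz":-0.12,"claw":0.2},
  {"dx":0,"dy":0,"dz":0,"wx":0,"wy":0,"wz":-0.12,"claw":0.2},
  {"dx":0,"dy":0,"dz":0,"wx":0,"wy":0,"wz":-0.12,"claw":0.2},
])

```text
clock: 6.45
tool_pos: [0.6157, 0.0042, 0.0841]
eef_rot: [0.952, 0.305, 0.001, -0.0]
contact_force: [-0.3, 0.0, 2.6]
opening: 0.515
```

```bash
python3 - <<'E'
from plant import r,snapshot
from h import *
s=snapshot('scene'); st=r.get_state(); print(st['q'],st['moment'],st['contact_force'],st['tool_pos'],Ro.from_quat(st['eef_rot']).as_matrix()[:2,0])
cv2.imwrite('pics/s3.png',cv2.resize(s['color'][180:380,280:520],(720,600),interpolation=2)[...,::-1])
E
```

```text
[ 0.03457714  0.90314729 -0.20833164  1.71154104  0.3104651   0.55779545
 -1.30713886] [-0.11576445  0.06302654  0.05477534] [0.12733685 0.44884666 4.54425541] [0.61577948 0.00416865 0.08405948] [0.81110871 0.58489307]
```

Measured turn is 83°. Lifting gently, watching the force.

>>> drive_tool([
  {"dx":0,"dy":0,"dz":-0.003,"wx":0,"wy":0,"wz":0,"claw":0.2},
  {"dx":0,"dy":0,"dz":-0.003,"wx":0,"wy":0,"wz":0,"claw":0.2},
  {"dx":0,"dy":0,"dz":0,"wx":0,"wy":0,"wz":0,"claw":0.2},
])

```text
clock: 6.8
tool_pos: [0.6154, 0.0039, 0.09]
eef_rot: [0.953, 0.302, 0.0, 0.0]
contact_force: [-0.2, -0.1, 0.5]
opening: 0.516
```

>>> drive_tool([
  {"dx":0,"dy":0,"dz":-0.008,"wx":0,"wy":0,"wz":0,"claw":0.2},
  {"dx":0,"dy":0,"dz":-0.008,"wx":0,"wy":0,"wz":0,"claw":0.2},
  {"dx":0,"dy":0,"dz":-0.008,"wx":0,"wy":0,"wz":0,"claw":0.2},
  {"dx":0,"dy":0,"dz":-0.008,"wx":0,"wy":0,"wz":0,"claw":0.2},
  {"dx":0,"dy":0,"dz":-0.012,"wx":0,"wy":0,"wz":0,"claw":0.2},
  {"dx":0,"dy":0,"dz":-0.02,"wx":0,"wy":0,"wz":0,"claw":0.2},
  {"dx":0,"dy":0,"dz":-0.02,"wx":0,"wy":0,"wz":0,"claw":0.2},
  {"dx":0,"dy":0,"dz":0,"wx":0,"wy":0,"wz":0,"claw":0.2},
  {"dx":0,"dy":0,"dz":0,"wx":0,"wy":0,"wz":0,"claw":0.2},
])

```text
clock: 7.7
tool_pos: [0.6152, 0.0037, 0.1741]
eef_rot: [0.953, 0.303, 0.0, 0.0]
contact_force: [-1.1, -0.9, -1.2]
opening: 0.515
```

```bash
python3 - <<'E'
from plant import r,snapshot
from h import *
st,w=wrist(snapshot,r); s=snapshot('scene'); P=st['tool_pos'];R=Ro.from_quat(st['eef_rot']).as_matrix()
print(st['q'],st['contact_force'],P,R)
a=pickle.load(open('s.pkl','rb'))['scene']; 
cc=mask(a,(95,80,40),(125,255,255),(265,220,352,285)); b=np.array([onz(a,*p,.008) for p in cv2.boxPoints(cv2.minAreaRect(cc))]);M=cv2.moments(cc);print('scene tile',onz(a,M['m10']/M['m00'],M['m01']/M['m00'],.008))
print(R.T@(np.array([.427,.079,P[2]])-P))
cv2.imwrite('pics/s4.png',np.hstack([cv2.resize(s['color'][130:350,280:460],(400,489),interpolation=2),cv2.resize(w['color'],(400,489))])[...,::-1])
E
```

```text
[ 0.05930746  0.77435081 -0.25141961  1.66579449  0.26297603  0.73398188
 -1.27456673] [-1.08473645 -0.9031135  -1.16364483] [0.61522485 0.00374483 0.17407337] [[ 8.16384813e-01  5.77507755e-01  7.93357429e-04]
 [ 5.77507983e-01 -8.16385034e-01 -7.33727411e-05]
 [ 6.05311805e-04  5.18070640e-04 -9.99999683e-01]]
scene tile [0.43209071 0.07201306 0.008     ]
[-1.10203452e-01 -1.70138504e-01 -1.54851264e-04]
```

View pics/s4.png

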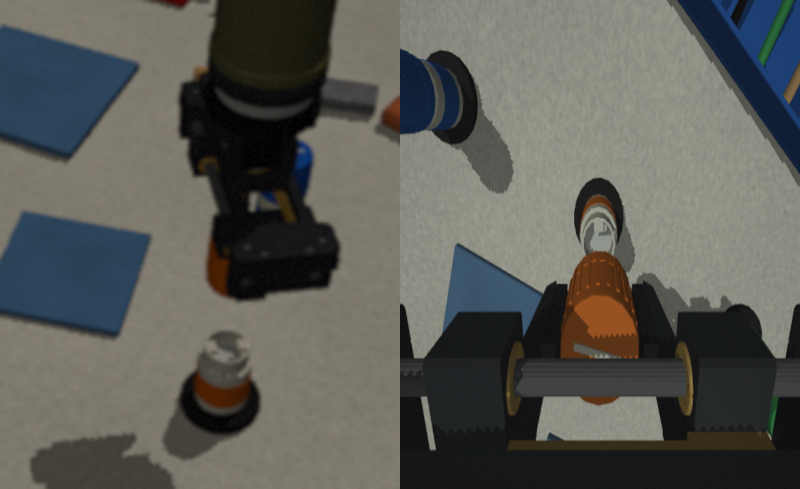

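The picture shows the cap lifted in the jaws (left panel about (225,265)), the pot neck bare below (left panel (222,360)) and nothing else touched. Moving over the tile at about (0.430, 0.077).

>>> drive_tool([
  {"dx":-0.006,"dy":-0.009,"dz":0,"wx":0,"wy":0,"wz":0,"claw":0.2},
  {"dx":-0.0103,"dy":-0.0158,"dz":0,"wx":0,"wy":0,"wz":0,"claw":0.2},
  {"dx":-0.0103,"dy":-0.0158,"dz":0,"wx":0,"wy":0,"wz":0,"claw":0.2},
  {"dx":-0.0103,"dy":-0.0158,"dz":0,"wx":0,"wy":0,"wz":0,"claw":0.2},
  {"dx":-0.0103,"dy":-0.0158,"dz":0,"wx":0,"wy":0,"wz":0,"claw":0.2},
  {"dx":-0.0103,"dy":-0.0158,"dz":0,"wx":0,"wy":0,"wz":0,"claw":0.2},
  {"dx":-0.0103,"dy":-0.0158,"dz":0,"wx":0,"wy":0,"wz":0,"claw":0.2},
  {"dx":-0.0103,"dy":-0.0158,"dz":0,"wx":0,"wy":0,"wz":0,"claw":0.2},
  {"dx":-0.0103,"dy":-0.0158,"dz":0,"wx":0,"wy":0,"wz":0,"claw":0.2},
  {"dx":-0.0103,"dy":-0.0158,"dz":0,"wx":0,"wy":0,"wz":0,"claw":0.2},
  {"dx":-0.0103,"dy":-0.0158,"dz":0,"wx":0,"wy":0,"wz":0,"claw":0.2},
  {"dx":0,"dy":0,"dz":0,"wx":0,"wy":0,"wz":0,"claw":0.2},
])

```text
clock: 9.0
tool_pos: [0.4267, 0.0777, 0.1731]
eef_rot: [0.953, 0.305, -0.002, -0.0]
contact_force: [0.5, -0.3, -0.6]
opening: 0.514
```

>>> drive_tool([
  {"dx":0,"dy":0,"dz":0.015,"wx":0,"wy":0,"wz":0,"claw":0.2},
  {"dx":0,"dy":0,"dz":0.02,"wx":0,"wy":0,"wz":0,"claw":0.2},
  {"dx":0,"dy":0,"dz":0.02,"wx":0,"wy":0,"wz":0,"claw":0.2},
  {"dx":0,"dy":0,"dz":0.02,"wx":0,"wy":0,"wz":0,"claw":0.2},
  {"dx":0,"dy":0,"dz":0.02,"wx":0,"wy":0,"wz":0,"claw":0.2},
  {"dx":0,"dy":0,"dz":0.02,"wx":0,"wy":0,"wz":0,"claw":0.2},
  {"dx":0,"dy":0,"dz":0.015,"wx":0,"wy":0,"wz":0,"claw":0.2},
  {"dx":0,"dy":0,"dz":0,"wx":0,"wy":0,"wz":0,"claw":0.2},
  {"dx":0,"dy":0,"dz":0,"wx":0,"wy":0,"wz":0,"claw":0.2},
])

```text
clock: 9.9
tool_pos: [0.4324, 0.077, 0.0528]
eef_rot: [0.953, 0.303, -0.002, 0.0]
contact_force: [-0.8, 0.1, -0.5]
opening: 0.515
```

```bash
python3 - <<'E'
from plant import r,snapshot
from h import *
s=snapshot('scene');st=r.get_state();print(st['q'],Ro.from_quat(st['eef_rot']).as_matrix()[:,2],st['tool_pos'],st['contact_force'])
cv2.imwrite('pics/s5.png',cv2.resize(s['color'][150:320,180:400],(770,595),interpolation=2)[...,::-1])
E
```

```text
[-0.26083696  0.86244428 -0.03373197  2.24895291  0.64118778  0.04343848
 -1.87938549] [-0.00406718 -0.00155924 -0.99999051] [0.43237479 0.07706216 0.05316643] [ 0.7290012   0.90178907 -0.21050116]
```

View pics/s5.png

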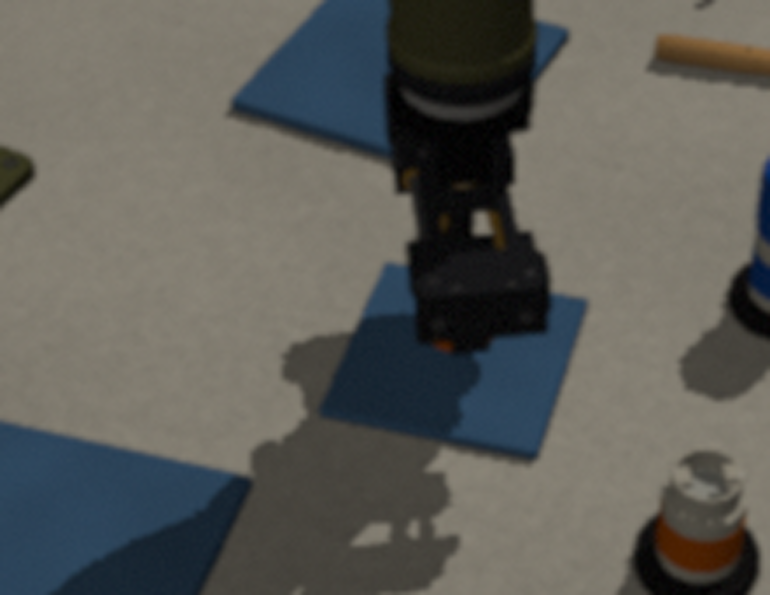

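The arm is running into the q6 limit (0.043 against 0.04) this close in, so it stopped at z 0.053. The cap is still held above the tile, at about (450,345) in the crop. A planar fit of the joints says I need r ≳ 0.466. The tile leaves 42 mm of margin, so I'm moving about 28 mm outward on it.

>>> drive_tool([
  {"dx":0,"dy":0,"dz":-0.015,"wx":0,"wy":0,"wz":0,"claw":0.2},
  {"dx":0.009,"dy":0.0035,"dz":0,"wx":0,"wy":0,"wz":0,"claw":0.2},
  {"dx":0.009,"dy":0.0035,"dz":0,"wx":0,"wy":0,"wz":0,"claw":0.2},
  {"dx":0.008,"dy":0.003,"dz":0,"wx":0,"wy":0,"wz":0,"claw":0.2},
  {"dx":0,"dy":0,"dz":0,"wx":0,"wy":0,"wz":0,"claw":0.2},
])

```text
clock: 10.45
tool_pos: [0.4605, 0.0846, 0.0684]
eef_rot: [0.953, 0.303, -0.001, -0.0]
contact_force: [-0.5, 0.5, 0.6]
opening: 0.517
```

>>> drive_tool([
  {"dx":0,"dy":0,"dz":0.01,"wx":0,"wy":0,"wz":0,"claw":0.2},
  {"dx":0,"dy":0,"dz":0.01,"wx":0,"wy":0,"wz":0,"claw":0.2},
  {"dx":0,"dy":0,"dz":0.005,"wx":0,"wy":0,"wz":0,"claw":0.2},
  {"dx":0,"dy":0,"dz":0,"wx":0,"wy":0,"wz":0,"claw":0.2},
])

```text
clock: 10.85
tool_pos: [0.4577, 0.084, 0.0418]
eef_rot: [0.953, 0.303, -0.004, 0.0]
contact_force: [0.3, 0.7, 0.4]
opening: 0.514
```

```bash
cat > t.py <<'E'
from plant import r,snapshot
from h import *
st=r.get_state();R=Ro.from_quat(st['eef_rot']).as_matrix();print(st['clock'],st['q'].round(3),R[:,2].round(4),R[:2,0].round(3),st['tool_pos'],st['contact_force'])
E
python3 t.py; python3 - <<'E'
from h import *
a=pickle.load(open('s.pkl','rb'))
# tile corners in both overview pictures, from fitted outlines
for n,bx in(('top',(240,205,340,300)),('scene',(265,220,352,285))):
    c=mask(a[n],(95,80,40),(125,255,255),bx); p=cv2.approxPolyDP(cv2.convexHull(c),6,True)[:,0]
    b=np.array([onz(a[n],*q,.008) for q in p]); print(n,p.tolist(),b[:,:2].round(3).tolist(),b.mean(0))
E
```

```text
10.85 [-0.227  0.89  -0.089  2.169  0.648  0.116 -1.882] [-0.0072 -0.0029 -1.    ] [0.816 0.578] [0.45773424 0.08396695 0.0418262 ] [0.28738712 0.72169787 0.3751938 ]
top [[315, 212], [331, 279], [264, 295], [249, 228]] [[0.502, 0.032], [0.379, 0.005], [0.353, 0.127], [0.475, 0.153]] [0.42719907 0.07939476 0.008     ]
scene [[290, 226], [346, 236], [331, 280], [272, 268]] [[0.356, 0.122], [0.476, 0.151], [0.504, 0.026], [0.385, -0.001]] [0.43030709 0.07440199 0.008     ]
```

>>> drive_tool([
  {"dx":0.0028,"dy":0.0011,"dz":0,"wx":0,"wy":0,"wz":0,"claw":0.2},
  {"dx":0,"dy":0,"dz":0.004,"wx":0,"wy":0,"wz":0,"claw":0.2},
  {"dx":0,"dy":0,"dz":0.004,"wx":0,"wy":0,"wz":0,"claw":0.2},
  {"dx":0,"dy":0,"dz":0.002,"wx":0,"wy":0,"wz":0,"claw":0.2},
  {"dx":0,"dy":0,"dz":0,"wx":0,"wy":0,"wz":0,"claw":0.2},
  {"dx":0,"dy":0,"dz":0,"wx":0,"wy":0,"wz":0,"claw":0.2},
])

```text
clock: 11.45
tool_pos: [0.4616, 0.0848, 0.0329]
eef_rot: [0.953, 0.303, -0.003, 0.0]
contact_force: [0.0, 0.3, -0.7]
opening: 0.514
```

```bash
python3 t.py
```

```text
11.45 [-0.234  0.91  -0.076  2.16   0.656  0.099 -1.889] [-0.0049 -0.0018 -1.    ] [0.816 0.578] [0.46156179 0.08477027 0.03293936] [ 0.03103642  0.31352663 -0.68663712]
```

>>> drive_tool([
  {"dx":0,"dy":0,"dz":0.002,"wx":0,"wy":0,"wz":0,"claw":0.2},
  {"dx":0,"dy":0,"dz":0.001,"wx":0,"wy":0,"wz":0,"claw":0.2},
  {"dx":0,"dy":0,"dz":0.001,"wx":0,"wy":0,"wz":0,"claw":0.2},
  {"dx":0,"dy":0,"dz":0,"wx":0,"wy":0,"wz":0,"claw":0.2},
  {"dx":0,"dy":0,"dz":0,"wx":0,"wy":0,"wz":0,"claw":0.2},
])

```text
clock: 11.95
tool_pos: [0.4616, 0.0848, 0.029]
eef_rot: [0.953, 0.303, -0.003, 0.0]
contact_force: [0.2, 0.3, -1.2]
opening: 0.517
```

```bash
python3 t.py;python3 - <<'E'
from plant import snapshot
from h import *
s=snapshot('scene');cv2.imwrite('pics/s6.png',cv2.resize(s['color'][190:310,240:400],(800,600),interpolation=2)[...,::-1])
E
```

```text
11.95 [-0.239  0.918 -0.067  2.161  0.662  0.087 -1.895] [-0.0048 -0.0018 -1.    ] [0.816 0.578] [0.46159654 0.08477803 0.02895118] [ 0.22188782  0.26849041 -1.1584771 ]
```

View pics/s6.png

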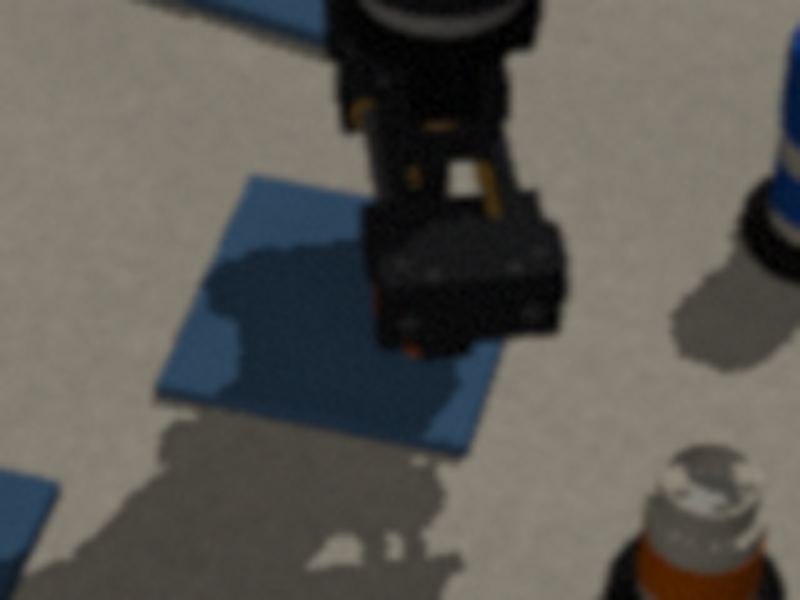

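The cap is low over the tile, with its rim edge at about (420,352) in the crop. There's no contact force yet, so I'm going down in half-millimetres.

>>> drive_tool([
  {"dx":0,"dy":0,"dz":0.0005,"wx":0,"wy":0,"wz":0,"claw":0.2},
  {"dx":0,"dy":0,"dz":0.0005,"wx":0,"wy":0,"wz":0,"claw":0.2},
  {"dx":0,"dy":0,"dz":0,"wx":0,"wy":0,"wz":0,"claw":0.2},
  {"dx":0,"dy":0,"dz":0,"wx":0,"wy":0,"wz":0,"claw":0.2},
])

```text
clock: 12.4
tool_pos: [0.4616, 0.0848, 0.0281]
eef_rot: [0.953, 0.303, -0.002, 0.0]
contact_force: [-0.1, -0.6, 1.5]
opening: 0.514
```

>>> drive_tool([
  {"dx":0,"dy":0,"dz":0.0005,"wx":0,"wy":0,"wz":0,"claw":0.2},
  {"dx":0,"dy":0,"dz":0,"wx":0,"wy":0,"wz":0,"claw":0.2},
  {"dx":0,"dy":0,"dz":0,"wx":0,"wy":0,"wz":0,"claw":0.2},
])

```text
clock: 12.7
tool_pos: [0.4616, 0.0848, 0.028]
eef_rot: [0.953, 0.303, -0.002, 0.0]
contact_force: [-1.1, -0.0, 7.5]
opening: 0.516
```

Contact (7.5 N up). Easing the grip, opening, then rising.

>>> drive_tool([
  {"dx":0,"dy":0,"dz":0,"wx":0,"wy":0,"wz":0,"claw":0.53},
  {"dx":0,"dy":0,"dz":0,"wx":0,"wy":0,"wz":0,"claw":0.56},
  {"dx":0,"dy":0,"dz":0,"wx":0,"wy":0,"wz":0,"claw":0.62},
  {"dx":0,"dy":0,"dz":0,"wx":0,"wy":0,"wz":0,"claw":0.7},
  {"dx":0,"dy":0,"dz":0,"wx":0,"wy":0,"wz":0,"claw":0.8},
  {"dx":0,"dy":0,"dz":0,"wx":0,"wy":0,"wz":0,"claw":0.9},
  {"dx":0,"dy":0,"dz":0,"wx":0,"wy":0,"wz":0,"claw":0.9},
  {"dx":0,"dy":0,"dz":0,"wx":0,"wy":0,"wz":0,"claw":0.9},
], grip_force=5)

```text
clock: 13.5
tool_pos: [0.4616, 0.0848, 0.0274]
eef_rot: [0.953, 0.303, -0.003, 0.0]
contact_force: [0.7, 0.7, -0.2]
opening: 0.9
```

>>> drive_tool([
  {"dx":0,"dy":0,"dz":-0.005,"wx":0,"wy":0,"wz":0,"claw":0.9},
  {"dx":0,"dy":0,"dz":-0.015,"wx":0,"wy":0,"wz":0,"claw":0.9},
  {"dx":0,"dy":0,"dz":-0.02,"wx":0,"wy":0,"wz":0,"claw":0.9},
  {"dx":0,"dy":0,"dz":-0.025,"wx":0,"wy":0,"wz":0,"claw":0.9},
  {"dx":0,"dy":0,"dz":-0.025,"wx":0,"wy":0,"wz":0,"claw":0.9},
  {"dx":0,"dy":0,"dz":-0.025,"wx":0,"wy":0,"wz":0,"claw":0.9},
  {"dx":0,"dy":0,"dz":-0.025,"wx":0,"wy":0,"wz":0,"claw":0.9},
  {"dx":0,"dy":0,"dz":0,"wx":0,"wy":0,"wz":0,"claw":0.9},
  {"dx":0,"dy":0,"dz":0,"wx":0,"wy":0,"wz":0,"claw":0.9},
])

```text
clock: 14.4
tool_pos: [0.4624, 0.0847, 0.1678]
eef_rot: [0.953, 0.303, -0.002, 0.0]
contact_force: [-0.3, 0.7, -0.3]
opening: 0.896
```

```bash
python3 t.py;python3 - <<'E'
from plant import r,snapshot
from h import *
s=snapshot('scene');st,w=wrist(snapshot,r);pickle.dump((s,w),open('e.pkl','wb'))
cv2.imwrite('pics/s7.png',np.hstack([cv2.resize(s['color'][180:320,250:390],(400,400),interpolation=2),cv2.resize(w['color'],(400,400))])[...,::-1])
E
```

```text
14.4 [-0.035  0.655 -0.388  2.093  0.512  0.49  -1.765] [-0.0037 -0.0017 -1.    ] [0.817 0.577] [0.46238969 0.08473319 0.16779304] [-0.34303947  0.68656488 -0.2719076 ]
```

View pics/s7.png

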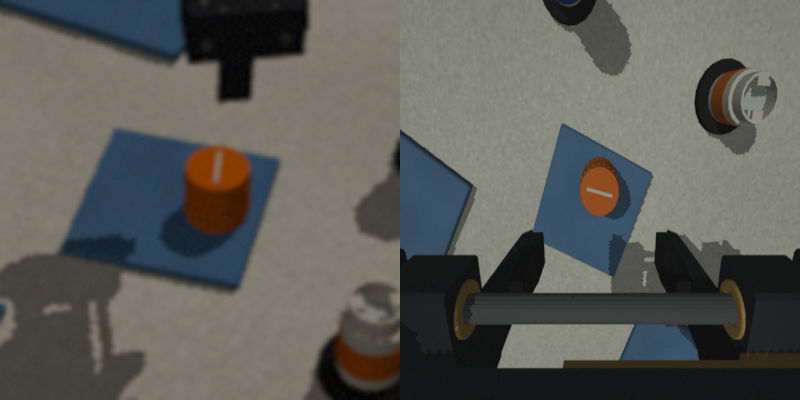

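The cap stands upright on the tile, in both the scene panel (217,190) and the wrist panel (600,185). Checking its edge margin numerically.

```bash
python3 - <<'E'
from h import *
s,w=pickle.load(open('e.pkl','rb'))
# panel corners -> full pixels, then refine corners by mask hull
p=[onz(w,(x-400)*1.6,y*1.2,.008)[:2] for x,y in((562,124),(652,174),(613,276))]
top=onz(w,(600-400)*1.6,191*1.2,.052)[:2]
q=[onz(s,250+x*.35,180+y*.35,.008)[:2] for x,y in((113,130),(280,158),(238,289),(62,254))]
tops=onz(s,250+217*.35,180+174*.35,.052)[:2]
for poly,c in((p,top),(q,tops)):
    print(np.round(poly,3).tolist(),c.round(4))
    for i in range(len(poly)-(len(poly)==3)):
        a,b=poly[i],poly[(i+1)%len(poly)];d=b-a;print(' len',np.linalg.norm(d).round(4),'rim to edge',(abs(d[0]*(c-a)[1]-d[1]*(c-a)[0])/np.linalg.norm(d)-.023).round(4))
E
```

```text
[[0.479, 0.154], [0.506, 0.03], [0.381, 0.003]] [0.4629 0.0841]
 len 0.1278 rim to edge 0.0076
 len 0.1279 rim to edge 0.0394
[[0.354, 0.123], [0.479, 0.155], [0.509, 0.025], [0.386, -0.003]] [0.4653 0.0779]
 len 0.129 rim to edge 0.0481
 len 0.133 rim to edge 0.0078
 len 0.1263 rim to edge 0.0383
 len 0.1305 rim to edge 0.0737
```

The rim sits about 8 mm inside the nearest edge in both views, so the whole cap is on the tile and the arm is clear. Handing in.

```bash
python3 -c "
from plant import r
print(r.finish_job())"
```

```text
the job is handed in; nothing more can be done
None
```

I opened the orange pot with an 83° anticlockwise turn, lifted the cap straight off, and set it upright on the 130 mm blue tile. I lowered it until it touched the tile (7.5 N), let go and moved the arm clear, then handed the job in at about 14.5 s. I never reached for the blue or green pots.

- **Off centre on the tile:** the sixth joint came close to its range limit over the tile's centre (0.043 against 0.04), so I placed the cap about 33 mm further out. Its rim is about 8 mm inside the nearest edge by both the wrist and scene cameras.
- **Cameras disagreed:** they differed by up to 4–6 mm on where the cap and the tile are. The 8 mm margin to the edge agreed in both views.
- **Final state:** the last picture shows the cap upright and free, and the gripper read no contact.
- **Early refusal:** my first two move calls were refused because I left fields out, and nothing moved.

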